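# Free a stuck sample tube from a crowded slanted tote

## Robot

A 7-joint arm with a two-finger parallel gripper is mounted at the origin on a cart in front of the work surface, level with it; the furniture and walls round the work are solid. World frame = base frame: x ahead of the robot, y to its left, z up, the work surface at z = 0. Lengths are in mm, angles in rad, forces in N, time in s.
With the tool pointing down it reaches from about 400 to 875 mm from the base axis. Payload 4.4 kg.
Tool frame: the origin (TCP) lies midway between the tips of the shut fingers; the grasp point (between the pads) lies ctrl.grip_depth behind it (ctrl.grip_depth is the distance from the TCP to the grasp point, in mm); z points along the fingers, y is the line along which they close (so a half turn about z gives the same grasp; the last joint's range is limited). The gripper opens to 85 mm and grips with 20 to 120 N. Pads are 22 mm wide; open, the fingers measure 114 mm over their backs; the gripper's body (76 mm by 85 mm) begins 54 mm behind the grasp point. The pads swing forward as they close: fully open they stand 13 mm farther back than shut.
Start: joints at [-1.369, 0.628, 0.038, 1.517, -0.027, 0.996, -0.02], TCP at [171.971, 626.853, 200.013] pointing down, gripper open.
Joint ranges: [-3.06, 3.06], [-0.37, 2.12], [-1.25, 1.32], [0.18, 2.47], [-1.1, 4.24], [0.23, 1.98], [-2.94, 2.94]. Speed limits (rad/s): [2.57, 2.57, 3.14, 3.14, 3.14, 3.14, 3.14].

## Interface

Orientations are given as [roll, pitch, yaw] about the fixed x, y, z axes, in that order (R = Rz(yaw) Ry(pitch) Rx(roll)).
In Python, from cell import ctrl gives the robot as it stands.
- The arm moves only by the tool carry_out, never from a script. Its argument "deltas" is one flat list of numbers, 7 for each row, row after row: the turn, a rotation vector about the tool's x, y, z in degrees, then the shift along the tool's x, y, z in m, then the closure, from -1 (fully open) to 1 (shut). In form: [wx, wy, wz, dx, dy, dz, claw, wx, wy, wz, dx, dy, dz, claw, ...]. A call has 1 to 12 rows; each row shifts and turns the commanded pose from where the row before left it, along the tool's axes as they then stand; what a row does not reach is not made up. A row lasts 1/8 s, in which the tool goes at most 62.5 mm and 10.7 degrees, less where a joint would pass 70% of its speed; a pose out of reach is approached as far as the arm can. A call with a gripper value outside its range is refused whole. The fingers move at their own pace and stop on an object; the grip force is fixed at half the most. Time passes only in rows, so rows that do not move let the fingers close. It gives the time, the measured TCP pose, the force, the opening and the grip force at its end, in the units of the state.
- ctrl.read_state(): the state, without advancing time (a new reading comes with each control period).
- ctrl.get_image(name): name is "side" or "top"; returns the picture (480x640x3 uint8, red, green, blue); there is no depth.
- ctrl.calibration(name): a dict with "mtx" (3x3 intrinsics, pixels), "R" (3x3) and "t" (3): a world point X has camera coordinates R X + t. Camera axes: x right, y down, z forward; pixel columns grow to the right and rows downward; lengths in mm; the calibration is good to about 2 mm. A picture is of the moment at which its call begins. calibration takes no time and is no camera call.
- ctrl.finish_job(): hands the job in; it is judged then, once.
The state is a dict: "clock": time; "qpos": joint angles; "qd": joint speeds; "tau": joint torques, N m; "eef_pos": TCP position; "tool_rot": TCP orientation; "force": force on the tool from outside, world axes, zero at the start; "torque": the same for the moment, N m; "width": finger opening in mm; "gripper_force": force on a finger pad.
Only numpy, scipy, OpenCV 4.12 (cv2) and the standard library are available. Lean on these libraries where they do the work, as an engineer would, in place of code of your own. Each camera call takes 0.05 s, during which the arm holds its last target. There are 200 camera calls.

## Task

The red-capped sample tube is stuck tight in its rubber-gripped socket of the grey carrier block in the slanted tote. Twist it to and fro while drawing it out along its slant, so that the block stays seated and is not hauled up with it, and leave the other two tubes in their sockets and the bottle and carton behind them undisturbed. Then stand the red-capped tube upright, fully home, in any hole of the white rack and let go.

Things in the scene. Friction and masses are not known exactly. Their poses are not given: they have to be found in the camera images.
- tube_red: The tube to fetch, in one of the block's three sockets: cream 50 ml screw-cap tube, bright red ribbed cap, 118.5 mm long, about 70 g. Origin at the bottom tip on its axis, z along it towards the cap. Body 28 to 29 mm wide from z = 16 mm up, below that a cone to a 6 mm tip; cap 34.5 mm wide, z = 106 to 118.5 mm. Grip it by the cap.
- tube_red_cap (a point): middle of the red cap, on the tube's axis, 112 mm from the tip: the place to grip (34.5 mm wide)
- tube_blue: same tube with a dark blue cap, stays in its socket
- tube_white: same tube with a cream-white cap, stays in its socket
- block: Loose grey plastic block 72 x 210 x 50 mm, about 0.9 kg, on the sloping tote floor against the tote's front wall. Origin under its centre; z square to the tote floor (leaning 25 degrees from vertical towards the robot), y along the row of sockets. Three sockets 30 mm wide, 42 mm deep at x = 0, y = -62, 0, 62 mm. Tube tips rest 8 mm above its underside, caps stand 64 to 76 mm above its top.
- socket1 (a point): mouth of the middle socket, on the block's top face. Deep in each socket three sprung rubber lips hug the tube: pulled straight it holds with 25 to 30 N and the block comes up with it (an end of it from about 10 N). With the tube turning at its 14 mm radius several times as fast as it rises, a few N along its axis suffice; after 12 mm of rise the cone passes the lips and it is free.
- block_left (a point): middle of the top edge region at the +y end of the block, 100 mm from its centre, on its top face
- block_right (a point): the same at the -y end
- tote: Grey-blue plastic tote 236 x 340 mm, walls 5 mm thick, front wall 55 mm and others 90 mm high inside, fixed on a wire stand that slants it 25 degrees towards the robot (its own -x). Origin on the bench under the middle of the block; z vertical, y along its width. Upper edge of the front wall about 155 mm, of the back wall about 280 mm above the bench.
- bottle: bystander: clear reagent bottle with pink contents and blue cap, 56 mm diameter, 105 mm tall, standing on the sloping floor just behind the middle of the block; origin under its base, z along its axis
- film_box: bystander: white and green carton 62 x 132 x 58 mm behind the +y half of the block; origin under its centre. (Behind the -y half lie a roll of tape and two petri dishes; an amber bottle 46 mm wide, 85 mm tall and three vials 34 mm tall stand beside the block's ends.)
- rack: white two-tier tube rack 110 x 164 x 68 mm, fixed, empty. Origin under its centre, z up. Six round holes 33 mm wide through top plate (upper face 68 mm high) and lower plate (26 to 30 mm), at x = -25 or 25, y = -50, 0 or 50 mm. A tube stands on the 4 mm base plate, the middle of its cap then 116 mm above the bench.
- hole0 (a point): mouth of a rack hole: its centre on the top face, 68 mm above the bench (rack frame x = -25, y = -50 mm)
- hole1 (a point): mouth of a rack hole: its centre on the top face, 68 mm above the bench (rack frame x = -25, y = 0 mm)
- hole2 (a point): mouth of a rack hole: its centre on the top face, 68 mm above the bench (rack frame x = -25, y = 50 mm)
- hole3 (a point): mouth of a rack hole: its centre on the top face, 68 mm above the bench (rack frame x = 25, y = -50 mm)
- hole4 (a point): mouth of a rack hole: its centre on the top face, 68 mm above the bench (rack frame x = 25, y = 0 mm)
- hole5 (a point): mouth of a rack hole: its centre on the top face, 68 mm above the bench (rack frame x = 25, y = 50 mm)
Mind the look-alikes: they are no part of the job. Of the things that look like the rack, the larger one is meant.

How it is judged:
By the outcome, as a careful person would: the job done as asked, in the order asked, and still so for the second after the job is handed in, with the robot touching nothing.
It also fails if it takes over 48 s, if anything falls off the work surface, if the arm or the gripper's body presses on something with over 40 N, if the wrist force passes 120 N, or if a joint passes its speed limit or range.

## Working session

There is one attempt and no reset: what is moved stays moved. The work goes in short steps, Python scripts to look and compute and a tool call to move; the robot and the scene stay as the last step left them, time stands still between calls to the robot, and variables do not carry over. Pictures are saved under pics/ and viewed, at most 10 in all, crops included, and the job is handed in when it is done.

Besides the shell and the picture viewer there is one more tool, called after "Request:" as a command line: name --argument value ..., lists and objects as JSON in quotes. carry_out: Moves the arm, as the interface text tells. Its arguments: {"type":"object","properties":{"deltas":{"type":"array"}},"required":["deltas"]}

```bash
mkdir -p pics
python3 - <<'E'
from cell import ctrl
import cv2
for n in("side","top"):
    cv2.imwrite(f"pics/{n}0.png",ctrl.get_image(n)[:,:,::-1])
    c=ctrl.calibration(n);print(n,c)
print(ctrl.read_state(),ctrl.grip_depth)
E
```

```text
side {'mtx': array([[503.80815255,   0.        , 310.34138317],
       [  0.        , 503.80815255, 238.61492169],
       [  0.        ,   0.        ,   1.        ]]), 'R': array([[ 0.81487705, -0.57958384,  0.00761364],
       [-0.24101626, -0.35074887, -0.90492342],
       [ 0.52714946,  0.73556631, -0.42550634]]), 't': array([-534.72483553,  264.46042961,  944.63076496])}
top {'mtx': array([[524.66661019,   0.        , 326.4319243 ],
       [  0.        , 524.66661019, 242.51670409],
       [  0.        ,   0.        ,   1.        ]]), 'R': array([[-0.02316812, -0.99961493, -0.01527211],
       [-0.98928266,  0.02512615, -0.14383494],
       [ 0.14416328,  0.01177604, -0.98948384]]), 't': array([ -45.4639956 ,  635.4640334 , 1099.12100861])}
{'clock': 0.1, 'qpos': array([-1.36877851,  0.62927098,  0.0384603 ,  1.51825348, -0.02699438,
        0.99630108, -0.02001437]), 'qd': array([-0.00038242, -0.00241386,  0.00082972, -0.00038505,  0.00074339,
       -0.0001097 ,  0.00079416]), 'tau': array([ 2.94685255e-03, -5.64525747e+01,  1.23024199e+00, -1.93970847e+01,
        1.12359787e-02,  5.39257249e-03, -2.56507502e-05]), 'eef_pos': array([171.82873177, 626.24670743, 199.1747824 ]), 'tool_rot': array([-3.13987848e+00,  3.17983253e-05,  2.87375131e+00]), 'force': array([-0.67851157,  0.25217574, -0.30497112]), 'torque': array([-0.0100523 ,  0.01908297, -0.00322946]), 'gripper_force': 0.0, 'width': 85.57962433645203} 18.700000000000003
```

View pics/side0.png

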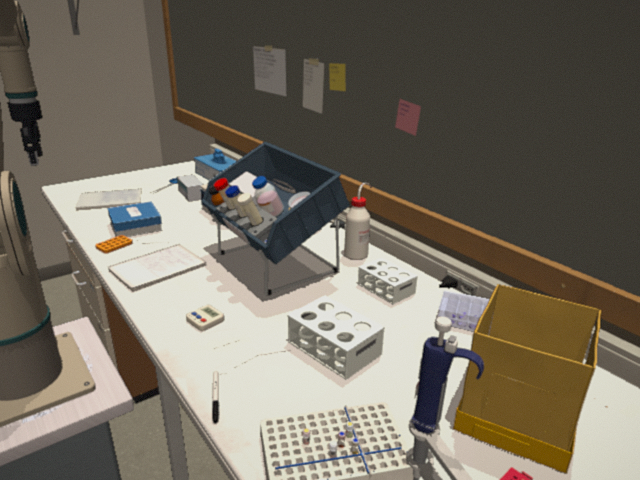

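View pics/top0.png

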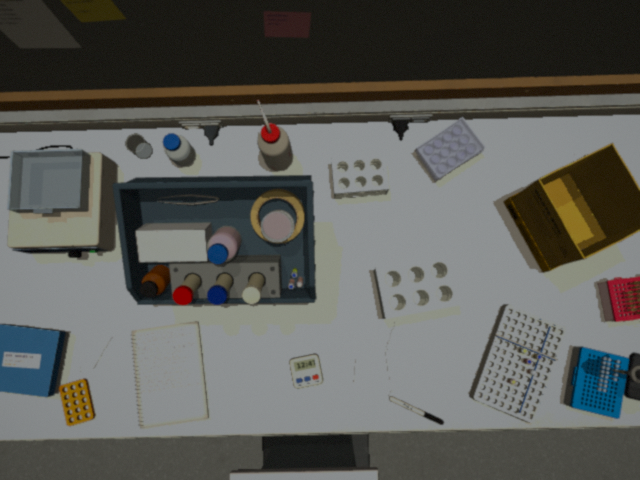

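The red cap of the tube is at top (183,295). The other red cap, at top (270,133), is on a wash bottle outside the tote, so it is not the one. There are two racks, at top (415,287) and top (358,177); the first is larger and is the one meant. I'll confirm both in enlarged crops.

Run:
```python
import cv2,numpy as np
t=cv2.imread("pics/top0.png");s=cv2.imread("pics/side0.png")
r=lambda i,x,y,w,h,k:cv2.resize(i[y:y+h,x:x+w],None,fx=k,fy=k,interpolation=cv2.INTER_CUBIC)
a=r(t,120,230,200,75,4)   # 800x300
b=r(t,365,255,100,75,4)   # 400x300
c=r(s,280,290,110,82,4)[:300,:400]
c=cv2.resize(c,(400,300)) if c.shape[:2]!=(300,400) else c
cv2.imwrite("pics/cropA.png",np.vstack([a,np.hstack([b,c])]))
cv2.imwrite("pics/cropB.png",r(s,195,140,160,120,5))
```

```text
(no output)
```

View pics/cropA.png

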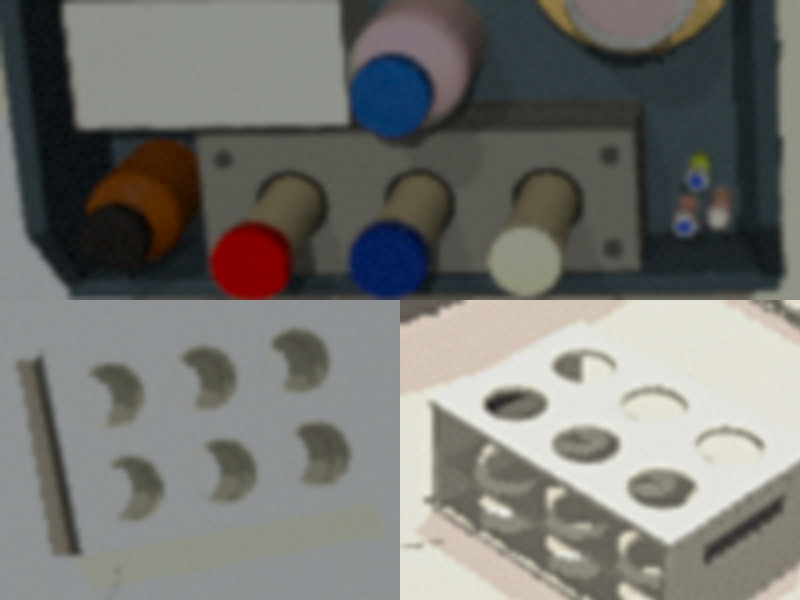

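View pics/cropB.png

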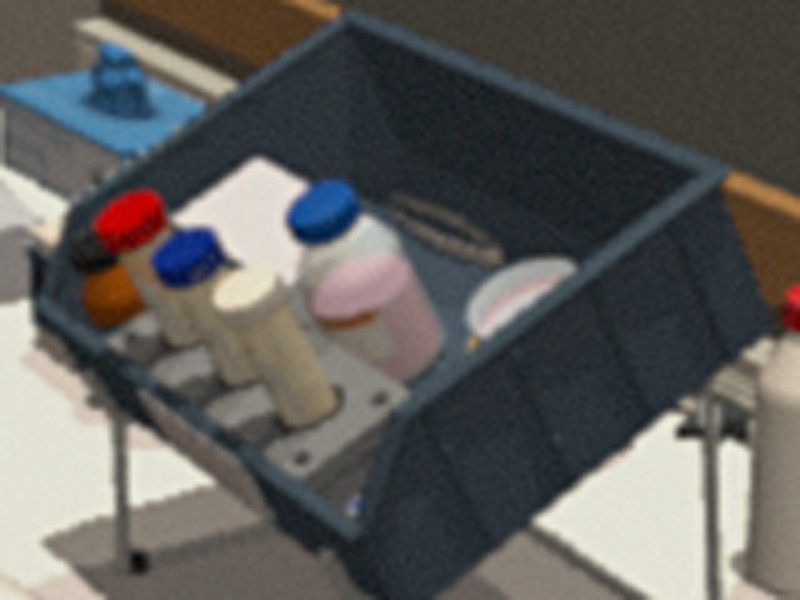

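The crops confirm the choice. In the top view the red cap is on the leftmost (+y) socket at crop (251,262), with the amber bottle beside it. The rack has 6 holes at crop (112,395), (205,378), (298,360), (131,488), (225,470) and (318,454). Next I fit the poses.

```bash
cat > h.py <<'E'
import numpy as np,cv2
from cell import ctrl
from scipy.optimize import least_squares
from scipy.spatial.transform import Rotation as Ro
C={n:ctrl.calibration(n) for n in("side","top")}
def proj(n,X):
    c=C[n];p=(c["R"]@np.asarray(X,float).T).T+c["t"];p=p@c["mtx"].T
    return p[:,:2]/p[:,2:]
def tri(pix):
    def f(X):return np.concatenate([proj(n,[X])[0]-pix[n] for n in pix])
    r=least_squares(f,[600,100,100]);return r.x,r.fun
def blob(img,lo,hi,box):
    x,y,w,h=box;hsv=cv2.cvtColor(img[y:y+h,x:x+w],cv2.COLOR_BGR2HSV)
    m=cv2.inRange(hsv,lo,hi);k,l,s,c=cv2.connectedComponentsWithStats(m)
    i=1+np.argmax(s[1:,4]);b=s[i];return np.array([b[0]+x+(b[2]-1)/2,b[1]+y+(b[3]-1)/2]),c[i]+[x,y],b[4]
E
python3 - <<'E'
from h import *
T=cv2.imread("pics/top0.png");S=cv2.imread("pics/side0.png")
pt={}
for nm,lo,hi,bt,bs in(("red",(0,150,60),(6,255,255),(165,275,40,40),(205,170,30,30)),("blue",(112,130,40),(130,255,255),(200,280,38,30),(222,180,20,25))):
    a=blob(T,lo,hi,bt);b=blob(S,lo,hi,bs);print(nm,a,b)
    pt[nm]={"top":(a[0]+a[1])/2,"side":(b[0]+b[1])/2}
    print(tri(pt[nm]))
pt["white"]={"top":np.array([251.4,294.5])}
caps=["white","blue","red"]
Ry=Ro.from_euler("y",-25,degrees=True)
def f(p,full=False):
    R=Ro.from_euler("z",p[3])*Ry;W=lambda q:R.apply(q)+p[:3]
    out=[]
    for i,nm in enumerate(caps):
        for n in pt[nm]:out.append(proj(n,W([[0,-62+62*i,120]]))[0]-pt[nm][n])
    cor=proj("top",W([[36,-105,50],[-36,-105,50],[36,105,50]]))-(np.array([[640,127],[640,271],[198,134]])/4+[120,230])
    return np.concatenate(out+list(0.5*cor))
r=least_squares(f,[600,200,120,0]);print("block",r.x,r.fun.round(1))
R=Ro.from_euler("z",r.x[3])*Ry;print("axis",R.apply([0,0,1]),"cap",R.apply([0,62,120])+r.x[:3],"ymax",R.apply([0,1,0]))
ht=np.array([[112,95],[205,78],[298,60],[131,188],[225,170],[318,154]])/4+[365,255]
hs=np.array([[184,65],[255,105],[330,147],[115,103],[186,144],[261,188]])/4+[280,290]
L=np.array([[x,y,68] for x in(25,-25) for y in(50,0,-50)],float)
def g(p):
    W=Ro.from_euler("z",p[2]).apply(L)+[p[0],p[1],0]
    return np.concatenate([(proj("top",W)-ht).ravel(),(proj("side",W)-hs).ravel()])
q=least_squares(g,[600,-200,0]);print("rack",q.x,q.fun.round(1).reshape(2,6,2).tolist())
print(Ro.from_euler("z",q.x[2]).apply(L)+[q.x[0],q.x[1],0])
E
```

```text
red (array([182.5, 295. ]), array([182.42019544, 294.99674267]), np.int32(307)) (array([220.5, 184. ]), array([220.61206897, 184.06034483]), np.int32(116))
(array([518.34373813, 199.71152612, 228.54897737]), array([ 0.0566407 , -0.11724396, -0.18187179, -0.00292641]))
blue (array([216.5, 290.5]), array([215.82857143, 288.51428571]), np.int32(35)) (array([232., 191.]), array([231.9       , 190.74444444]), np.int32(90))
(array([524.5962186 , 140.11239145, 226.80669298]), array([-0.58748819,  1.17195281,  1.76774453, -0.00778668]))
block [ 5.70192781e+02  1.36437530e+02  1.19850363e+02 -1.89348172e-02] [-0.4 -1.3  0.7  3.9  0.4  0.   0.2 -1.4  0.7 -0.2 -1.  -0.  -0.4 -0.6
 -0.4 -0.6]
axis [-0.4225425   0.00800172  0.90630779] cap [520.66156924 199.38662258 228.60729754] ymax [0.01893369 0.99982074 0.        ]
rack [ 5.33902655e+02 -2.55005796e+02  1.55764556e-01] [[[0.8, -0.4], [0.8, -0.4], [0.7, -0.1], [0.7, -0.3], [0.6, -0.0], [0.7, -0.3]], [[-0.6, -0.5], [-0.7, -0.8], [-0.7, -1.0], [-0.5, -0.8], [-0.6, -0.7], [-0.5, -0.7]]]
[[ 550.84321298 -201.73274964   68.        ]
 [ 558.59998521 -251.12741012   68.        ]
 [ 566.35675743 -300.52207061   68.        ]
 [ 501.44855249 -209.48952186   68.        ]
 [ 509.20532472 -258.88418235   68.        ]
 [ 516.96209694 -308.27884284   68.        ]]
```

```bash
cat >> h.py <<'E'
def plan(pos,R):
    s=ctrl.read_state();Rc=Ro.from_euler("xyz",s["tool_rot"])
    d=np.asarray(pos)-s["eef_pos"]
    print("t",s["clock"],"q",s["qpos"].round(2),"rot(deg, tool)",np.degrees((Rc.inv()*R).as_rotvec()).round(2),"shift m in goal axes",(R.inv().apply(d)/1000).round(4),"in cur axes",(Rc.inv().apply(d)/1000).round(4))
def goalR(yaw,tilt=25):
    t=np.radians(tilt);y=np.array([np.cos(t),0,np.sin(t)]);z=np.array([np.sin(t),0,-np.cos(t)])
    return Ro.from_euler("z",yaw)*Ro.from_matrix(np.array([np.cross(y,z),y,z]).T)
E
python3 - <<'E'
from h import *
b,e=tri({"top":np.array([217.2,294.6]),"side":np.array([232.2,191.2])});print("blue",b,e)
print("yaw",np.arctan2(-(518.34-b[0]),199.7-b[1]))
R=goalR(-0.01);cap=np.array([518.4,199.6,228.5])
plan(cap+R.apply([0,0,-90]),R)
E
```

```text
blue [517.77313982 136.55010389 228.3832225 ] [ 0.1168379  -0.23426214 -0.35203936  0.00054763]
yaw -0.008976181913719466
t 0.1 q [-1.37  0.63  0.04  1.52 -0.03  1.   -0.02] rot(deg, tool) [-21.36 -16.33  73.98] shift m in goal axes [-0.4232  0.3303  0.0317] in cur axes [-0.4104 -0.3296 -0.1103]
```

Request:
carry_out --deltas '[0,0,0,0,0,-0.05,-1,0,0,0,0,0,-0.05,-1,0,0,0,0,0,-0.05,-1,-2.37,-1.81,8.22,0,0,0,-1,-2.37,-1.81,8.22,0,0,0,-1,-2.37,-1.81,8.22,0,0,0,-1,-2.37,-1.81,8.22,0,0,0,-1,-2.37,-1.81,8.22,0,0,0,-1,-2.37,-1.81,8.22,0,0,0,-1,-2.37,-1.81,8.22,0,0,0,-1,-2.37,-1.81,8.22,0,0,0,-1,-2.37,-1.81,8.22,0,0,0,-1]'

```text
clock: 1.6
eef_pos: [171.6, 626.5, 349.6]
tool_rot: [2.705, -0.002, 1.557]
force: [-0.1, 0.0, -0.2]
width: 85.4
gripper_force: 0.0
```

Run:
```python
from h import *
R=goalR(-0.01);cap=np.array([518.4,199.6,228.5])
plan(cap+R.apply([0,0,-90]),R)
```

```text
t 1.6 q [-1.9   0.54  0.52  1.43  0.19  1.18 -1.54] rot(deg, tool) [ 0.04 -0.01 -0.28] shift m in goal axes [-0.4234  0.267   0.1681] in cur axes [-0.4221  0.269   0.1682]
```

Request:
carry_out --deltas '[0,0,0,-0.0422,0.0269,0.0168,-1,0,0,0,-0.0422,0.0269,0.0168,-1,0,0,0,-0.0422,0.0269,0.0168,-1,0,0,0,-0.0422,0.0269,0.0168,-1,0,0,0,-0.0422,0.0269,0.0168,-1,0,0,0,-0.0422,0.0269,0.0168,-1,0,0,0,-0.0422,0.0269,0.0168,-1,0,0,0,-0.0422,0.0269,0.0168,-1,0,0,0,-0.0422,0.0269,0.0168,-1,0,0,0,-0.0422,0.0269,0.0168,-1,0,0,0,0,0,0,-1,0,0,0,0,0,0,-1]'

```text
clock: 3.1
eef_pos: [482.2, 202.0, 310.3]
tool_rot: [2.706, -0.002, 1.561]
force: [-0.2, 0.8, 0.1]
width: 85.3
gripper_force: 0.0
```

Run:
```python
from h import *
R=goalR(-0.01);cap=np.array([518.4,199.6,228.5])
plan(cap+R.apply([0,0,22]),R)
T=ctrl.get_image("top")[:,:,::-1];S=ctrl.get_image("side")[:,:,::-1]
r=lambda i,x,y,w,h:cv2.resize(i[y:y+h,x:x+w],(400,400),interpolation=cv2.INTER_CUBIC)
cv2.imwrite("pics/pre.png",np.hstack([r(T,130,220,120,120),r(S,170,100,120,120)]))
```

```text
t 3.1 q [-1.23  0.17  0.7   2.1   0.24  0.55 -0.75] rot(deg, tool) [-0.06 -0.1  -0.05] shift m in goal axes [-0.0021 -0.0017  0.1114] in cur axes [-0.0023 -0.0016  0.1114]
```

View pics/pre.png

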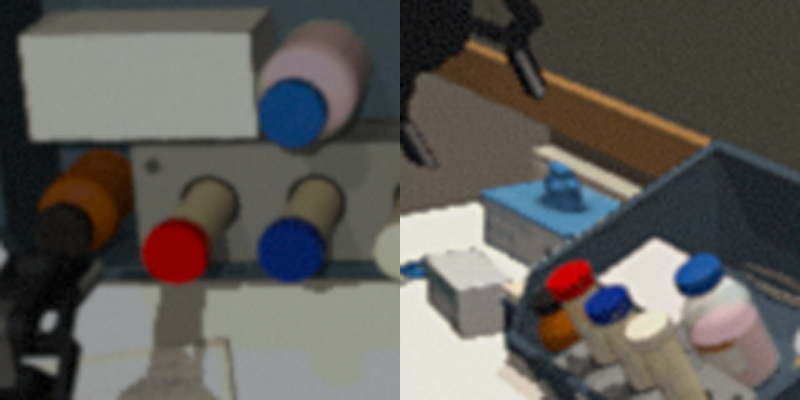

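The caps are unchanged: red is at crop (177,251) in the top view. The finger tips look farther back than the nominal TCP suggests, so I'll check with an overlay before descending.

Run:
```python
from h import *
s=ctrl.read_state();Rc=Ro.from_euler("xyz",s["tool_rot"])
out=[]
for n,(x,y) in(("top",(90,230)),("side",(140,60))):
    i=cv2.resize(ctrl.get_image(n)[y:y+120,x:x+80,::-1],(400,600),interpolation=cv2.INTER_CUBIC)
    for q,c in(([0,0,0],(0,255,0)),([0,43,-13],(0,255,255)),([0,-43,-13],(255,255,0)),([0,0,112],(255,0,255))):
        p=(proj(n,[Rc.apply(q)+s["eef_pos"]])[0]-[x,y]+.5)*5
        cv2.circle(i,tuple(int(v) for v in p),3,c,-1)
    i=cv2.convertScaleAbs(i,alpha=1.5,beta=20);out.append(i)
cv2.imwrite("pics/ov.png",np.hstack(out))
```

```text
(no output)
```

View pics/ov.png

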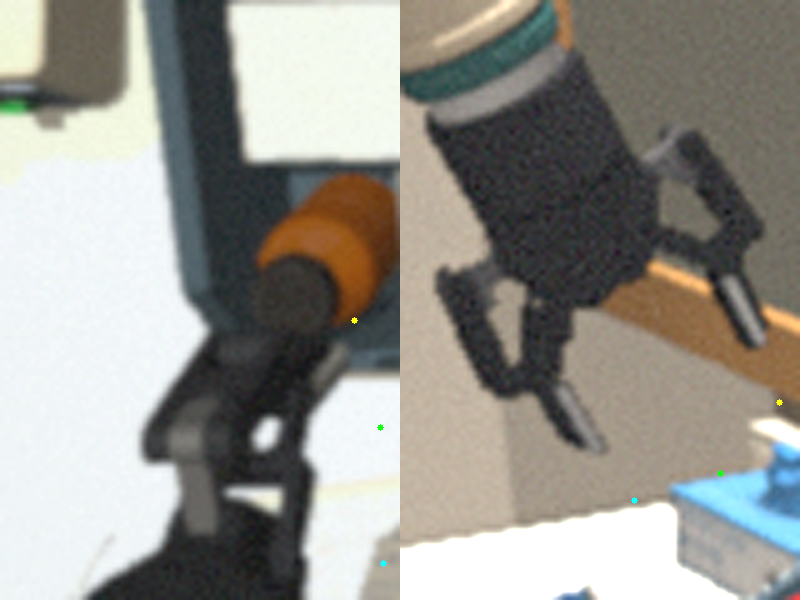

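Run:
```python
from h import *
s=ctrl.read_state();Rc=Ro.from_euler("xyz",s["tool_rot"])
X,e=tri({"side":np.array([212,129]),"top":np.array([158,301.8])});print(X,e,Rc.inv().apply(X-s["eef_pos"]))
print(s["eef_pos"])
```

```text
[502.32030966 196.09228893 370.15188763] [-1.15506842 -0.03882125  0.315292   -0.67409952] [ -7.13911069  43.83939266 -45.54500134]
[481.84466109 203.47491116 310.37353785]
```

The tips triangulate about 45 mm behind the reported TCP, not the 13 mm stated. I'll shut the fingers in the air to see where the shut tips really are.

Request:
carry_out --deltas '[0,0,0,0,0,0,1,0,0,0,0,0,0,1,0,0,0,0,0,0,1,0,0,0,0,0,0,1,0,0,0,0,0,0,1,0,0,0,0,0,0,1]'

```text
clock: 4.05
eef_pos: [482.6, 201.8, 310.5]
tool_rot: [2.706, -0.002, 1.561]
force: [0.4, -0.0, -0.7]
width: -0.3
gripper_force: 0.0
```

Run:
```python
from h import *
s=ctrl.read_state();Rc=Ro.from_euler("xyz",s["tool_rot"]);print(s["clock"],s["width"],s["eef_pos"])
out=[]
for n,(x,y) in(("top",(110,260)),("side",(140,60))):
    i=cv2.resize(ctrl.get_image(n)[y:y+120,x:x+80,::-1],(400,600),interpolation=cv2.INTER_CUBIC)
    i=cv2.convertScaleAbs(i,alpha=1.5,beta=20)
    for d in range(0,80,20):
        p=(proj(n,[Rc.apply([0,0,-d])+s["eef_pos"]])[0]-[x,y]+.5)*5
        cv2.circle(i,tuple(int(v) for v in p),3,(0,255-3*d,3*d),-1)
    out.append(i)
cv2.imwrite("pics/ov2.png",np.hstack(out))
```

```text
4.05 -0.26552052790524333 [482.55743369 201.75975448 310.48880247]
```

View pics/ov2.png

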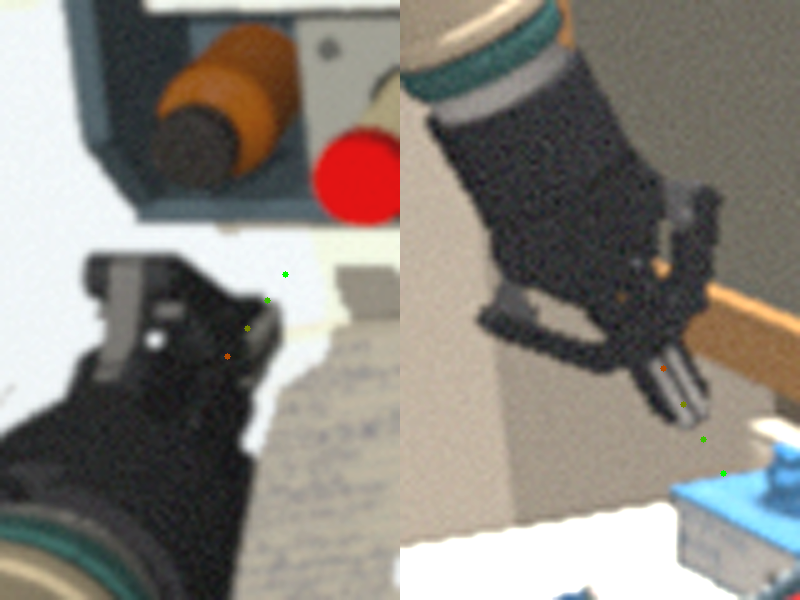

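The shut tips are at side crop (697,425) and top crop (270,310). That puts them on the tool axis but about 28 mm short of the reported TCP. I'll go that much deeper; the clearances allow it whichever is right.

Request:
carry_out --deltas '[0,0,0,-0.0002,-0.0002,0.011,-1,0,0,0,-0.0002,-0.0002,0.011,-1,0,0,0,-0.0002,-0.0002,0.011,-1,0,0,0,-0.0002,-0.0002,0.011,-1,0,0,0,-0.0002,-0.0002,0.011,-1,0,0,0,-0.0002,-0.0002,0.011,-1,0,0,0,-0.0002,-0.0002,0.011,-1,0,0,0,-0.0002,-0.0002,0.011,-1,0,0,0,-0.0001,-0.0002,0.011,-1,0,0,0,-0.0001,-0.0002,0.011,-1,0,0,0,0,0,0.011,-1,0,0,0,0,0,0.011,-1]'

```text
clock: 5.65
eef_pos: [532.6, 198.5, 191.2]
tool_rot: [2.715, 0.004, 1.56]
force: [-0.1, -0.1, -0.7]
width: 85.4
gripper_force: 0.0
```

Run:
```python
from h import *
R=goalR(-0.01);cap=np.array([518.4,199.6,228.5])
plan(cap+R.apply([0,0,44]),R)
r=lambda i,x,y,w,h:cv2.resize(i[y:y+h,x:x+w],(400,500),interpolation=cv2.INTER_CUBIC)
T=ctrl.get_image("top")[:,:,::-1];S=ctrl.get_image("side")[:,:,::-1]
cv2.imwrite("pics/g.png",cv2.convertScaleAbs(np.hstack([r(T,140,230,80,100),r(S,180,120,80,100)]),alpha=1.5,beta=20))
```

```text
t 5.65 q [-0.77  0.4   0.28  2.17  0.46  0.25 -0.97] rot(deg, tool) [-0.55  0.22  0.03] shift m in goal axes [0.0009 0.0029 0.0042] in cur axes [0.001  0.0029 0.0042]
```

View pics/g.png

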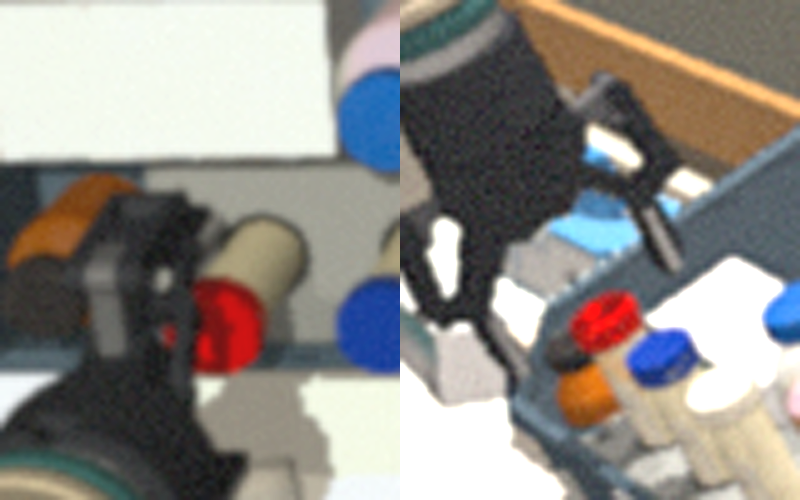

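The side view shows the cap at crop (605,320) and the open tips at (675,265) and (515,390). The tool needs to go about 5 mm towards +y(tool) and a bit deeper. Joint 6 is near its limit, so I'll step carefully.

Request:
carry_out --deltas '[0,0,0,0,0.002,0,-1,0,0,0,0,0,0,-1,0,0,0,0,0,0,-1]'

```text
clock: 6.12
eef_pos: [534.5, 198.7, 193.4]
tool_rot: [2.714, 0.003, 1.56]
force: [0.1, 0.3, -0.0]
width: 85.5
gripper_force: 0.0
```

Run:
```python
from h import *
R=goalR(-0.01);cap=np.array([518.4,199.6,228.5])
plan(cap+R.apply([0,0,44]),R)
s=ctrl.read_state();Rc=Ro.from_euler("xyz",s["tool_rot"])
for n in C: print(n,proj(n,[s["eef_pos"]+Rc.apply(q) for q in([0,43,-45],[0,-43,-45],[0,0,-28])]).round(1).tolist())
```

```text
t 6.125 q [-0.76  0.4   0.28  2.16  0.45  0.25 -0.95] rot(deg, tool) [-0.48  0.17  0.03] shift m in goal axes [0.0008 0.0002 0.0054] in cur axes [0.0008 0.0002 0.0054]
side [[233.1, 172.6], [205.5, 191.8], [222.4, 187.4]]
top [[179.7, 273.6], [184.2, 318.1], [184.5, 292.6]]
```

Request:
carry_out --deltas '[0,0,0,0.0005,0.001,0,0,0,0,0,0,0,0,1,0,0,0,0,0,0,1,0,0,0,0,0,0,1,0,0,0,0,0,0,1,0,0,0,0,0,0,1,0,0,0,0,0,0,1]'

```text
clock: 7.0
eef_pos: [535.8, 199.1, 194.1]
tool_rot: [2.713, 0.002, 1.56]
force: [-1.1, 0.2, 5.7]
width: 30.7
gripper_force: 59.1
```

Run:
```python
from h import *
R=goalR(-0.01);cap=np.array([518.4,199.6,228.5])
plan(cap+R.apply([0,0,44]),R)
s=ctrl.read_state();print(s["force"],s["torque"],s["width"],s["gripper_force"])
r=lambda i,x,y,w,h:cv2.resize(i[y:y+h,x:x+w],(400,500),interpolation=cv2.INTER_CUBIC)
T=ctrl.get_image("top")[:,:,::-1];S=ctrl.get_image("side")[:,:,::-1]
cv2.imwrite("pics/g2.png",cv2.convertScaleAbs(np.hstack([r(T,140,230,80,100),r(S,180,120,80,100)]),alpha=1.5,beta=20))
```

```text
t 7.0 q [-0.76  0.4   0.28  2.16  0.45  0.26 -0.95] rot(deg, tool) [-0.46  0.15  0.01] shift m in goal axes [ 0.0004 -0.0012  0.0055] in cur axes [ 0.0004 -0.0011  0.0055]
[-1.10685946  0.22494641  5.66997884] [-0.05790743  0.37625231 -0.01403625] 30.6610607233213 59.085664712592916
```

View pics/g2.png

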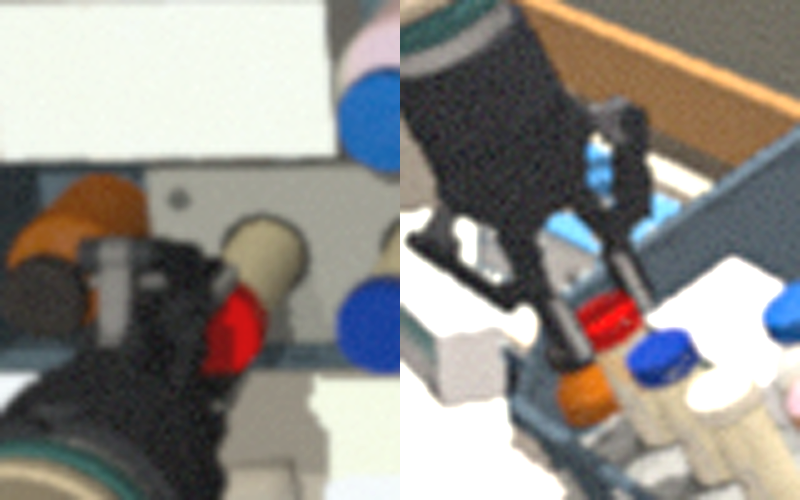

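Run:
```python
from h import *
s=ctrl.read_state();Rc=Ro.from_euler("xyz",s["tool_rot"])
W=lambda L:[s["eef_pos"]+Rc.apply(q) for q in L]
for nm,L in(("tip -x",[[-11,17,-31],[-11,-17,-31]]),("tip +x",[[11,17,-31],[11,-17,-31]]),("ax",[[0,0,-38],[0,0,-70]])):
    print(nm,((proj("top",W(L))-[140,230])*5).round().tolist(),((proj("side",W(L))-[180,120])*5+[400,0]).round().tolist())
S=ctrl.get_image("side")[:,:,::-1];T=ctrl.get_image("top")[:,:,::-1]
for n,I,b in(("top",T,(165,270,40,45)),("side",S,(205,165,30,35))):print(n,blob(np.ascontiguousarray(I),(0,150,60),(6,255,255),b))
print("capproj",proj("top",[[518.4,199.6,228.5]]),proj("side",[[518.4,199.6,228.5]]))
```

```text
tip -x [[245.0, 269.0], [253.0, 356.0]] [[648.0, 318.0], [594.0, 356.0]]
tip +x [[184.0, 269.0], [193.0, 356.0]] [[628.0, 306.0], [575.0, 343.0]]
ax [[214.0, 320.0], [189.0, 354.0]] [[605.0, 320.0], [577.0, 269.0]]
top (array([187., 295.]), array([187.015625 , 295.6953125]), np.int32(128))
side (array([221. , 183.5]), array([221.69318182, 183.625     ]), np.int32(88))
capproj [[182.58636496 294.84968871]] [[220.41569203 184.0536633 ]]
```

The pads are on the cap: side tips are at (645,310) and (575,365), straddling the cap at (607,320), and the grip is 59 N. Now I start the twist and draw.

Request:
carry_out --deltas '[0,0,8,0,0,0,1,0,0,10,0,0,-0.0004,1,0,0,10,0,0,-0.0004,1,0,0,-8,0,0,0,1,0,0,-10,0,0,-0.0004,1,0,0,-10,0,0,-0.0004,1,0,0,-10,0,0,-0.0004,1,0,0,-10,0,0,-0.0004,1,0,0,-10,0,0,-0.0004,1,0,0,8,0,0,0,1,0,0,10,0,0,-0.0004,1,0,0,10,0,0,-0.0004,1]'

```text
clock: 8.7
eef_pos: [534.0, 198.8, 196.3]
tool_rot: [2.715, 0.016, 1.588]
force: [3.1, -0.0, -5.5]
width: 30.4
gripper_force: 59.9
```

```bash
cat > st.py <<'E'
from h import *
R=goalR(-0.01);cap=np.array([518.4,199.6,228.5])
plan(cap+R.apply([0,0,44]),R)
s=ctrl.read_state();Rc=Ro.from_euler("xyz",s["tool_rot"]);print("F tool",Rc.inv().apply(s["force"]).round(1),s["torque"].round(2),s["width"])
I={"top":np.ascontiguousarray(ctrl.get_image("top")[:,:,::-1]),"side":np.ascontiguousarray(ctrl.get_image("side")[:,:,::-1])}
for n,lo,hi,b in(("top",(0,150,60),(6,255,255),(165,260,45,50)),("side",(0,150,60),(6,255,255),(205,155,32,45)),("side",(112,130,40),(130,255,255),(222,180,20,25))):print(n,blob(I[n],lo,hi,b))
E
python3 st.py
```

```text
t 8.7 q [-0.72  0.39  0.22  2.16  0.52  0.28 -0.99] rot(deg, tool) [-0.53  0.2   1.79] shift m in goal axes [ 0.0007 -0.0005  0.0082] in cur axes [ 0.0007 -0.0004  0.0082]
F tool [0.  0.5 6.3] [-0.05  0.21  0.4 ] 30.386379796528974
top (array([186.5, 295.5]), array([186.66438356, 296.65753425]), np.int32(146))
side (array([221. , 183.5]), array([221.15116279, 183.15116279]), np.int32(86))
side (array([232., 191.]), array([231.82666667, 190.64      ]), np.int32(75))
```

Request:
carry_out --deltas '[0,0,10,0,0,-0.0004,1,0,0,10,0,0,-0.0004,1,0,0,10,0,0,-0.0004,1,0,0,-8,0,0,0,1,0,0,-10,0,0,-0.0004,1,0,0,-10,0,0,-0.0004,1,0,0,-10,0,0,-0.0004,1,0,0,-10,0,0,-0.0004,1,0,0,-10,0,0,-0.0004,1,0,0,-10,0,0,-0.0004,1,0,0,8,0,0,0,1,0,0,10,0,0,-0.0004,1]'

```text
clock: 10.3
eef_pos: [532.1, 198.5, 200.0]
tool_rot: [2.744, 0.159, 1.911]
force: [3.5, 0.5, -4.7]
width: 30.5
gripper_force: 60.1
```

```bash
python3 st.py
```

```text
t 10.3 q [-0.63  0.37  0.1   2.15  0.65  0.32 -0.77] rot(deg, tool) [-0.59  0.11 21.98] shift m in goal axes [ 0.001  -0.0004  0.0124] in cur axes [0.0011 0.0002 0.0124]
F tool [0.1 1.4 5.7] [0.01 0.14 0.35] 30.489337122101535
top (array([183.5, 296.5]), array([183.84444444, 297.11111111]), np.int32(225))
side (array([222. , 181.5]), array([221.69620253, 181.35443038]), np.int32(79))
side (array([232., 191.]), array([231.76470588, 190.90588235]), np.int32(85))
```

Request:
carry_out --deltas '[0,0,10,0,0,-0.0004,1,0,0,10,0,0,-0.0004,1,0,0,10,0,0,-0.0004,1,0,0,10,0,0,-0.0004,1,0,0,10,0,0,-0.0004,1,0,0,-8,0,0,0,1,0,0,-10,0,0,-0.0004,1,0,0,-10,0,0,-0.0004,1,0,0,-10,0,0,-0.0004,1,0,0,-10,0,0,-0.0004,1,0,0,-10,0,0,-0.0004,1,0,0,-10,0,0,-0.0004,1]'

```text
clock: 11.9
eef_pos: [530.1, 198.5, 204.5]
tool_rot: [2.811, 0.276, 2.223]
force: [-0.5, -1.1, -1.2]
width: 30.4
gripper_force: 60.7
```

Request:
carry_out --deltas '[0,0,8,0,0,0,1,0,0,10,0,0,-0.0004,1,0,0,10,0,0,-0.0004,1,0,0,10,0,0,-0.0004,1,0,0,10,0,0,-0.0004,1,0,0,10,0,0,-0.0004,1,0,0,-8,0,0,0,1,0,0,-10,0,0,-0.0004,1,0,0,-10,0,0,-0.0004,1,0,0,-10,0,0,-0.0004,1,0,0,-10,0,0,-0.0004,1,0,0,-10,0,0,-0.0004,1]'

```text
clock: 13.4
eef_pos: [528.5, 198.7, 208.1]
tool_rot: [2.811, 0.276, 2.224]
force: [-0.2, -0.3, -0.6]
width: 30.7
gripper_force: 60.6
```

```bash
python3 st.py
```

```text
t 13.4 q [-0.53  0.35 -0.04  2.15  0.74  0.37 -0.53] rot(deg, tool) [-5.700e-01  2.000e-02  4.068e+01] shift m in goal axes [ 0.0008 -0.0005  0.0212] in cur axes [0.0009 0.0003 0.0212]
F tool [ 0.  -0.5  0.5] [0.   0.55 0.02] 30.662266674075667
top (array([181., 298.]), array([181.00357143, 298.28928571]), np.int32(280))
side (array([221., 178.]), array([220.78333333, 177.26666667]), np.int32(60))
side (array([232., 191.]), array([232.02380952, 190.83333333]), np.int32(84))
```

The tube is free: torque is about 0 and the block and blue tube have not moved. I draw it straight out along the slant.

Request:
carry_out --deltas '[0,0,0,0,0,-0.005,1,0,0,0,0,0,-0.006,1,0,0,0,0,0,-0.007,1,0,0,0,0,0,-0.008,1,0,0,0,0,0,-0.009,1,0,0,0,0,0,-0.01,1,0,0,0,0,0,-0.012,1,0,0,0,0,0,-0.014,1,0,0,0,0,0,-0.014,1,0,0,0,0,0,-0.014,1,0,0,0,0,0,-0.014,1,0,0,0,0,0,0,1]'

```text
clock: 15.0
eef_pos: [482.2, 200.3, 312.3]
tool_rot: [2.805, 0.272, 2.212]
force: [-0.6, -0.4, -0.7]
width: 30.5
gripper_force: 60.6
```

```bash
cat >> h.py <<'E'
def up(yaw): # tool straight down, tool y at heading yaw
    return Ro.from_euler("xyz",[np.pi,0,yaw+np.pi/2])
E
python3 - <<'E'
from h import *
s=ctrl.read_state();Rc=Ro.from_euler("xyz",s["tool_rot"]);print(s["force"].round(1),s["width"],s["eef_pos"])
for y in(-60,-45,-30,0):print(y,end=" ");plan([480,150,360],up(np.radians(y)))
T,S=[np.ascontiguousarray(ctrl.get_image(n)[:,:,::-1]) for n in("top","side")]
cv2.imwrite("pics/out_t.png",T);cv2.imwrite("pics/out_s.png",S)
print(blob(S,(112,130,40),(130,255,255),(222,180,20,25)))
E
```

```text
[-0.6 -0.4 -0.7] 30.50685440677744 [482.17171317 200.31690399 312.33660204]
-60 t 15.0 q [-0.47  0.14 -0.18  2.08  0.49  0.64 -0.32] rot(deg, tool) [27.56 -4.6  97.71] shift m in goal axes [-0.027   0.0425 -0.0477] in cur axes [-0.0504 -0.0184 -0.0439]
-45 t 15.0 q [-0.47  0.14 -0.18  2.08  0.49  0.64 -0.32] rot(deg, tool) [26.94 -0.93 83.01] shift m in goal axes [-0.0371  0.034  -0.0477] in cur axes [-0.0504 -0.0184 -0.0439]
-30 t 15.0 q [-0.47  0.14 -0.18  2.08  0.49  0.64 -0.32] rot(deg, tool) [26.04  2.52 68.28] shift m in goal axes [-0.0447  0.0233 -0.0477] in cur axes [-0.0504 -0.0184 -0.0439]
0 t 15.0 q [-0.47  0.14 -0.18  2.08  0.49  0.64 -0.32] rot(deg, tool) [23.5   8.8  38.79] shift m in goal axes [-0.0503 -0.0022 -0.0477] in cur axes [-0.0504 -0.0184 -0.0439]
(array([231.5, 191. ]), array([231.79545455, 190.72727273]), np.int32(88))
```

Request:
carry_out --deltas '[0,0,0,0,0,-0.014,1,0,0,0,0,0,-0.014,1,0,0,0,0,0,-0.012,1,3.76,3.14,0,0,0,0,1,3.76,3.14,0,0,0,0,1,3.76,3.14,0,0,0,0,1,3.76,3.14,0,0,0,0,1,3.76,3.14,0,0,0,0,1,0,0,0,0,0,0,1]'

```text
clock: 16.23
eef_pos: [466.8, 199.8, 347.3]
tool_rot: [-3.14, 0.003, 2.256]
force: [-1.3, -0.6, -1.0]
width: 30.4
gripper_force: 60.6
```

Run:
```python
from h import *
s=ctrl.read_state();print(s["eef_pos"],s["tool_rot"],s["width"],s["force"])
plan([509,-259,345],up(np.radians(39)))
```

```text
[466.77416607 199.82877236 347.32526186] [-3.13970632  0.00340903  2.25600528] 30.44118203990463 [-1.28895491 -0.55367587 -0.9623251 ]
t 16.225 q [-0.32  0.28 -0.19  1.68  0.06  1.19  0.16] rot(deg, tool) [-0.11  0.2   0.26] shift m in goal axes [-0.3832 -0.2559  0.0023] in cur axes [-0.382  -0.2577  0.0041]
```

Request:
carry_out --deltas '[0,0,0,-0.0382,-0.0257,0.0003,1,0,0,0,-0.0382,-0.0257,0.0003,1,0,0,0,-0.0382,-0.0257,0.0003,1,0,0,0,-0.0382,-0.0257,0.0003,1,0,0,0,-0.0382,-0.0257,0.0003,1,0,0,0,-0.0382,-0.0257,0.0003,1,0,0,0,-0.0382,-0.0257,0.0003,1,0,0,0,-0.0382,-0.0257,0.0003,1,0,0,0,-0.0382,-0.0257,0.0003,1,0,0,0,-0.0382,-0.0257,0.0003,1,0,0,0,0,0,0,1]'

```text
clock: 17.6
eef_pos: [507.5, -262.1, 346.3]
tool_rot: [-3.137, 0.006, 2.252]
force: [0.3, -0.0, -0.5]
width: 30.7
gripper_force: 60.6
```

Run:
```python
from h import *
plan([509,-259,225],up(np.radians(39)))
```

```text
t 17.6 q [ 0.4   0.38  0.04  1.53 -0.01  1.23  1.12] rot(deg, tool) [-0.26  0.32  0.02] shift m in goal axes [0.0015 0.0031 0.1213] in cur axes [0.0021 0.0036 0.1213]
```

Request:
carry_out --deltas '[-0.2,0.3,0,0.0015,0.003,0.03,1,0,0,0,0,0,0.03,1,0,0,0,0,0,0.03,1,0,0,0,0,0,0.03,1,0,0,0,0,0,0.03,1,0,0,0,0,0,0.03,1,0,0,0,0,0,0,1,0,0,0,0,0,0,1]'

```text
clock: 18.6
eef_pos: [511.1, -254.4, 167.6]
tool_rot: [3.139, -0.0, 2.259]
force: [-0.4, -0.9, 0.3]
width: 30.7
gripper_force: 60.6
```

Run:
```python
from h import *
plan([509.2,-258.9,77],up(np.radians(39)))
s=ctrl.read_state();print(s["eef_pos"],s["tool_rot"])
T,S=[np.ascontiguousarray(ctrl.get_image(n)[:,:,::-1]) for n in("top","side")]
cv2.imwrite("pics/h_t.png",T);cv2.imwrite("pics/h_s.png",S)
r=lambda i,x,y,w,h:cv2.resize(i[y:y+h,x:x+w],(400,600),interpolation=cv2.INTER_CUBIC)
cv2.imwrite("pics/hole.png",np.hstack([r(T,370,240,80,120),r(S,280,245,80,120)]))
```

```text
t 18.6 q [ 0.4   0.55  0.02  1.78 -0.02  0.81  1.12] rot(deg, tool) [ 0.12 -0.02  0.42] shift m in goal axes [-0.0023 -0.0043  0.0906] in cur axes [-0.0023 -0.0045  0.0906]
[ 511.05153352 -254.41687892  167.61853665] [ 3.13947825e+00 -3.01289791e-04  2.25884763e+00]
```

View pics/hole.png

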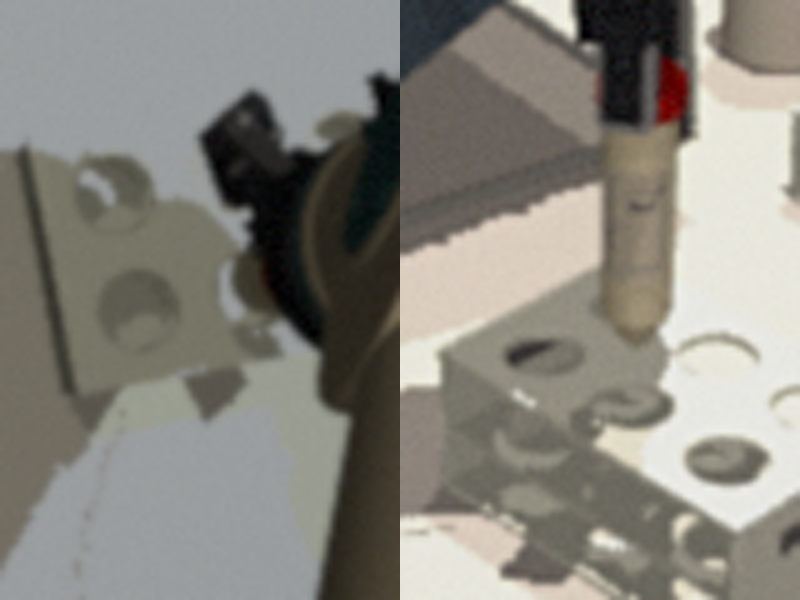

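In the side view the tube hangs upright above the near middle hole, tip at crop (640,345) and hole mouth at (633,403). In the top view the gripper covers most of it; the body's left edge is at crop (238,285). I check the alignment numerically.

Run:
```python
from h import *
s=ctrl.read_state();Rc=Ro.from_euler("xyz",s["tool_rot"]);p=s["eef_pos"];print(p)
S=cv2.imread("pics/h_s.png");T=cv2.imread("pics/h_t.png")
print("red side",blob(S,(0,150,60),(6,255,255),(315,250,30,25)))
for d in(68,73,78):print(d,"tip side",proj("side",[p+Rc.apply([0,0,d])]),"obs 328 314")
print("cap",proj("side",[p+Rc.apply([0,0,-38])]))
# body edges, side, rows 275..300 and top row 285-310
for v in(278,285,292):print(v,"".join("%4d"%x for x in S[v,315:340].mean(1)))
print([round(proj("side",[[p[0],p[1],z]])[0][0],1) for z in(110,130,150)],[round(proj("side",[[p[0],p[1],z]])[0][1],1) for z in(110,130,150)])
for v in range(288,306,2):print(v,[tuple(int(c) for c in T[v,x]) for x in range(414,428,2)])
for z in(95,111,130,150):print(z,proj("top",[[p[0],p[1]+14*(z>100),z],[p[0]-14,p[1],z],[p[0]+14,p[1],z]]).round(1).tolist())
```

```text
[ 511.29541131 -255.0321867   167.93245031]
red side (array([334.5, 263. ]), array([333.88235294, 262.92156863]), np.int32(51))
68 tip side [[325.99515897 310.37896123]] obs 328 314
73 tip side [[325.94509227 312.53230907]] obs 328 314
78 tip side [[325.89524208 314.67634488]] obs 328 314
cap [[327.1102131  262.42095278]]
278   88  86  94  92  90  92  97 106 115 121 127 134 136 139 136 135 131 128 124 130 172 226 228 228 228
285  206 204 205 205 194 145  97  98 110 114 110 101 108 119 120 114 118 119 116 137 186 227 229 226 228
292  203 204 204 204 193 146  96  96 113 115 116 118 124 132 134 134 127 116 121 145 199 228 230 228 229
[np.float64(326.1), np.float64(326.3), np.float64(326.5)] [np.float64(306.0), np.float64(297.3), np.float64(288.3)]
288 [(104, 119, 120), (110, 123, 123), (139, 139, 136), (53, 54, 53), (4, 5, 6), (9, 6, 7), (11, 8, 9)]
290 [(104, 119, 121), (95, 109, 110), (83, 90, 91), (35, 42, 44), (15, 15, 17), (5, 8, 4), (15, 14, 15)]
292 [(110, 120, 121), (108, 113, 113), (46, 60, 62), (38, 51, 55), (17, 24, 32), (4, 3, 8), (3, 9, 4)]
294 [(142, 144, 142), (99, 105, 104), (43, 57, 59), (42, 53, 57), (15, 22, 37), (7, 3, 7), (7, 6, 10)]
296 [(146, 147, 144), (93, 99, 99), (46, 59, 62), (39, 52, 55), (26, 32, 47), (6, 1, 6), (7, 6, 6)]
298 [(145, 146, 145), (122, 125, 123), (51, 60, 65), (40, 53, 56), (35, 47, 52), (13, 17, 26), (3, 3, 4)]
300 [(143, 145, 142), (153, 153, 150), (98, 101, 103), (47, 59, 63), (39, 53, 58), (29, 38, 45), (2, 7, 4)]
302 [(116, 124, 124), (156, 156, 152), (137, 141, 139), (83, 98, 100), (66, 81, 83), (51, 62, 66), (27, 36, 34)]
304 [(104, 119, 121), (115, 125, 123), (101, 114, 114), (98, 113, 115), (85, 98, 98), (91, 101, 101), (113, 119, 117)]
95 [[422.1, 296.0], [422.4, 302.8], [421.8, 289.1]]
111 [[416.5, 295.8], [423.8, 302.6], [423.1, 288.7]]
130 [[417.9, 295.4], [425.4, 302.3], [424.7, 288.1]]
150 [[419.6, 294.9], [427.1, 302.0], [426.4, 287.5]]
```

Run:
```python
from h import *
ht=np.array([[112,95],[205,78],[298,60],[131,188],[225,170],[318,154]])/4+[365,255]-.375
hs=np.array([[184,65],[255,105],[330,147],[115,103],[186,144],[261,188]])/4+[280,290]-.375
L=np.array([[x,y,68] for x in(25,-25) for y in(50,0,-50)],float)
W=lambda p:Ro.from_euler("z",p[2]).apply(L)+[p[0],p[1],0]
def g(p,k="ts"):return np.concatenate([(proj("top",W(p))-ht).ravel()]*("t" in k)+[(proj("side",W(p))-hs).ravel()]*("s" in k))
for k in("ts","t","s"):
    q=least_squares(g,[600,-200,0],args=(k,));print(k,q.x.round(2),W(q.x)[4].round(1),np.abs(q.fun).max().round(2))
def f(p):
    return [proj("side",[[p[0],p[1],150]])[0][0]-327.3,*(proj("top",[[p[0],p[1]+14,111]])[0]-[416.8,295.3])]
r=least_squares(f,[510,-255]);print("tube",r.x,r.fun)
print(ctrl.read_state()["eef_pos"])
```

```text
ts [ 5.3436e+02 -2.5391e+02  1.6000e-01] [ 509.7 -257.8   68. ] 0.94
t [ 5.3419e+02 -2.5268e+02  1.6000e-01] [ 509.5 -256.6   68. ] 0.22
s [ 5.3347e+02 -2.5624e+02  1.5000e-01] [ 508.8 -260.    68. ] 0.18
tube [ 512.39155712 -255.85597477] [-0.08499852  0.05245956 -0.07390556]
[ 511.29541131 -255.0321867   167.93245031]
```

Request:
carry_out --deltas '[0,0,0,0.0003,-0.0027,0,1,0,0,0,0,0,0.008,1,0,0,0,0,0,0.008,1,0,0,0,0,0,0.007,1,0,0,0,0,0,0.006,1,0,0,0,0,0,0.006,1,0,0,0,0,0,0.005,1,0,0,0,0,0,0,1]'

```text
clock: 19.7
eef_pos: [507.6, -256.2, 125.8]
tool_rot: [3.141, -0.003, 2.258]
force: [0.3, -0.2, -1.1]
width: 30.7
gripper_force: 60.6
```

Run:
```python
from h import *
s=ctrl.read_state();print(s["clock"],s["eef_pos"],s["force"],s["torque"],s["width"])
```

```text
19.7 [ 507.61010652 -256.24713956  125.77280697] [ 0.25556516 -0.17989763 -1.11305171] [-0.00847573 -0.02203127  0.02280044] 30.71349382561112
```

Request:
carry_out --deltas '[0,0,0,0,0.0006,0.004,1,0,0,0,0,0,0.006,1,0,0,0,0,0,0.006,1,0,0,0,0,0,0.004,1,0,0,0,0,0,0,1]'

```text
clock: 20.32
eef_pos: [508.0, -255.8, 105.7]
tool_rot: [3.141, -0.003, 2.258]
force: [-0.6, 0.2, -1.0]
width: 30.9
gripper_force: 60.6
```

Run:
```python
from h import *
s=ctrl.read_state();print(s["clock"],s["eef_pos"],s["force"],s["torque"],s["width"])
```

```text
20.325 [ 508.01730195 -255.83339602  105.73049688] [-0.56516567  0.23161642 -1.04145322] [-0.02034302 -0.02990194  0.05347169] 30.885660662662797
```

Still no contact. I continue gently down to the base plate, expected at a TCP z of about 78 to 80.

Request:
carry_out --deltas '[0,0,0,0,0,0.005,1,0,0,0,0,0,0.005,1,0,0,0,0,0,0.005,1,0,0,0,0,0,0.004,1,0,0,0,0,0,0.002,1,0,0,0,0,0,0,1]'

```text
clock: 21.08
eef_pos: [508.2, -255.9, 85.0]
tool_rot: [3.141, -0.002, 2.258]
force: [-0.2, 0.7, -0.8]
width: 30.6
gripper_force: 60.6
```

Request:
carry_out --deltas '[0,0,0,0,0,0.001,1,0,0,0,0,0,0.001,1,0,0,0,0,0,0,1]'

```text
clock: 21.45
eef_pos: [508.3, -255.9, 83.2]
tool_rot: [3.141, -0.002, 2.258]
force: [0.5, -0.7, -0.4]
width: 30.5
gripper_force: 60.6
```

Request:
carry_out --deltas '[0,0,0,0,0,0.001,1,0,0,0,0,0,0.001,1,0,0,0,0,0,0,1]'

```text
clock: 21.82
eef_pos: [508.2, -255.8, 81.1]
tool_rot: [3.141, -0.002, 2.258]
force: [0.2, 0.2, -0.4]
width: 30.5
gripper_force: 60.6
```

Request:
carry_out --deltas '[0,0,0,0,0,0.001,1,0,0,0,0,0,0.001,1,0,0,0,0,0,0,1]'

```text
clock: 22.2
eef_pos: [508.2, -255.9, 79.1]
tool_rot: [3.141, -0.002, 2.258]
force: [-0.7, 0.2, -0.8]
width: 30.7
gripper_force: 60.6
```

Request:
carry_out --deltas '[0,0,0,0,0,0.001,1,0,0,0,0,0,0.001,1,0,0,0,0,0,0,1]'

```text
clock: 22.58
eef_pos: [508.4, -256.0, 77.3]
tool_rot: [3.141, -0.002, 2.258]
force: [-1.0, -0.6, 0.7]
width: 30.3
gripper_force: 60.7
```

Request:
carry_out --deltas '[0,0,0,0,0,0.001,1,0,0,0,0,0,0.001,1,0,0,0,0,0,0,1]'

```text
clock: 22.95
eef_pos: [509.4, -256.8, 76.5]
tool_rot: [3.14, 0.001, 2.257]
force: [0.1, -0.1, 8.0]
width: 30.6
gripper_force: 61.4
```

Run:
```python
from h import *
s=ctrl.read_state();print(s["eef_pos"],s["force"].round(1))
S=np.ascontiguousarray(ctrl.get_image("side")[:,:,::-1])
print(blob(S,(0,150,60),(6,255,255),(310,270,40,50)))
for z in(116,119,122):print(z,proj("side",[[509,-257,z],[509,-257,z+6.5],[509,-257,z-6.5]]).round(1).tolist())
```

```text
[ 509.39014097 -256.83625991   76.46203965] [ 0.1 -0.1  8. ]
(array([332., 305.]), array([332.18421053, 305.31578947]), np.int32(38))
116 [[325.8, 304.2], [325.9, 301.4], [325.7, 307.1]]
119 [[325.8, 302.9], [325.9, 300.1], [325.8, 305.8]]
122 [[325.9, 301.6], [325.9, 298.7], [325.8, 304.5]]
```

It is seated: 8 N contact and the cap at the 116 mm level. I release and retreat.

Request:
carry_out --deltas '[0,0,0,0,0,0,-1,0,0,0,0,0,0,-1,0,0,0,0,0,0,-1,0,0,0,0,0,0,-1,0,0,0,0,0,0,-1,0,0,0,0,0,0,-1,0,0,0,0,0,-0.015,-1,0,0,0,0,0,-0.03,-1,0,0,0,0,0,-0.05,-1,0,0,0,0,0,-0.05,-1,0,0,0,0,0,-0.05,-1,0,0,0,0,0,0,-1]'

```text
clock: 24.5
eef_pos: [511.0, -257.6, 275.7]
tool_rot: [3.136, 0.007, 2.258]
force: [0.7, -0.3, 0.1]
width: 85.5
gripper_force: 0.0
```

Request:
carry_out --deltas '[0,0,0,0.04,0.02,0,-1,0,0,0,0.04,0.02,0,-1,0,0,0,0.04,0.02,0,-1,0,0,0,0,0,0,-1,0,0,0,0,0,0,-1]'

```text
clock: 25.12
eef_pos: [478.6, -126.2, 270.6]
tool_rot: [3.141, -0.002, 2.257]
force: [0.2, -0.6, -0.5]
width: 85.6
gripper_force: 0.0
```

Run:
```python
from h import *
s=ctrl.read_state();print(s["clock"],s["width"],s["eef_pos"],s["force"].round(1))
S=np.ascontiguousarray(ctrl.get_image("side")[:,:,::-1]);T=np.ascontiguousarray(ctrl.get_image("top")[:,:,::-1])
a=blob(S,(0,150,60),(6,255,255),(300,270,60,60));b=blob(T,(0,150,60),(6,255,255),(380,260,80,70));print(a,b)
print(tri({"side":a[0],"top":b[0]}))
S0=cv2.imread("pics/side0.png");T0=cv2.imread("pics/top0.png")
for nm,A,B,x,y,w,h in(("blue/white/bottle side",S0,S,228,170,120,85),("carton+bottle top",T0,T,130,215,180,65),("caps top",T0,T,200,275,115,30)):
    d=cv2.absdiff(cv2.GaussianBlur(A[y:y+h,x:x+w],(0,0),1.5),cv2.GaussianBlur(B[y:y+h,x:x+w],(0,0),1.5)).max(2);print(nm,d.max(),(d>25).sum(),np.argwhere(d>25).mean(0)[::-1]+[x,y] if (d>25).any() else "")
```

```text
25.125 85.58705922994534 [ 478.5956356  -126.17029201  270.56282344] [ 0.2 -0.6 -0.5]Traceback (most recent call last):
  File "<stdin>", line 4, in <module>
  File "h.py", line 15, in blob
    i=1+np.argmax(s[1:,4]);b=s[i];return np.array([b[0]+x+(b[2]-1)/2,b[1]+y+(b[3]-1)/2]),c[i]+[x,y],b[4]
        ~~~~~~~~~^^^^^^^^^
    return _wrapfunc(a, 'argmax', axis=axis, out=out, **kwds)
    return bound(*args, **kwds)
ValueError: attempt to get argmax of an empty sequence
```

```bash
cat > fin.py <<'E'
from h import *
I={n:np.ascontiguousarray(ctrl.get_image(n)[:,:,::-1]) for n in("side","top")};P={}
for n,b in(("side",(290,250,80,80)),("top",(380,250,90,80))):
    try:
        a=blob(I[n],(0,130,50),(7,255,255),b);print(n,a);P[n]=a[0]
    except ValueError:print(n,"none")
if len(P)==2:print(tri(P))
S,T=I["side"],I["top"];S0=cv2.imread("pics/side0.png");T0=cv2.imread("pics/top0.png")
for nm,A,B,x,y,w,h in(("blue/white/bottle side",S0,S,228,170,120,85),("carton+bottle top",T0,T,130,215,180,65),("caps top",T0,T,200,275,115,30)):
    d=cv2.absdiff(cv2.GaussianBlur(A[y:y+h,x:x+w],(0,0),1.5),cv2.GaussianBlur(B[y:y+h,x:x+w],(0,0),1.5)).max(2);print(nm,d.max(),(d>25).sum(),np.argwhere(d>25).mean(0)[::-1]+[x,y] if (d>25).any() else "")
E
python3 fin.py
```

```text
side (array([328.5, 305. ]), array([328.75247525, 305.09405941]), np.int32(202))
top none
blue/white/bottle side 180 456 [264.97368421 185.83552632]
carton+bottle top 49 55 [191.2        276.90909091]
caps top 52 25 [311.32 302.64]
```

Request:
carry_out --deltas '[0,0,0,0.045,0.01,-0.015,-1,0,0,0,0.045,0.01,-0.015,-1,0,0,0,0.045,0.01,-0.015,-1,0,0,0,0.045,0.01,-0.015,-1,0,0,0,0.045,0.01,-0.015,-1,0,0,0,0,0,0,-1,0,0,0,0,0,0,-1]'

```text
clock: 26.2
eef_pos: [375.2, 79.0, 345.9]
tool_rot: [3.141, -0.002, 2.256]
force: [-0.5, 0.1, 0.3]
width: 85.3
gripper_force: 0.0
```

```bash
python3 fin.py
```

```text
side (array([328.5, 305. ]), array([328.6039604 , 305.10891089]), np.int32(202))
top (array([426., 295.]), array([426.04700855, 295.01282051]), np.int32(234))
(array([ 512.71672832, -260.01377082,  114.43816015]), array([-0.25465106,  0.03219343,  0.13982658, -0.22765452]))
blue/white/bottle side 34 17 [229.94117647 205.29411765]
carton+bottle top 50 58 [191.5        276.96551724]
caps top 14 0
```

```bash
python3 -c "
from cell import ctrl
print(ctrl.finish_job())"
```

```text
the job is handed in; nothing more can be done
None
```

The red-capped tube was twisted out of its socket and released fully home in the near middle hole of the larger white rack (hole1, with a slight lean within the hole's play), and the camera checks show the other two tubes, bottle and carton undisturbed; the job is handed in at about 26 s.

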